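# Press down the lining strip in a shadow-box frame

## Task

Take the wooden pressing block from its cradle, stand it on the round cork mat and let go, then take it again by its two ends so that it can hug the wall inside the open shadow-box frame. Set it on the cork strip at the end beside the round brass compass and, with its sprung foot pressed about half-way in, slide it in one unbroken stroke along the whole strip, square to it and centred on it; leave it standing there on the strip at the far end, beside the miniature book, as a weight. Never press hard enough to bottom the foot heavily, do not lift the block off mid-strip, and leave the vase, candlestick, pen pot and mug where they stand.

Things in the scene. Friction and masses are not known exactly. Their poses are not given: they have to be found in the camera images.
- block_mid (a point): centre of the pressing block, half-way up (26 mm above its sole). Loose, 0.2 to 0.35 kg; a brown wooden body 56 mm long (its x) x 34 mm wide (its y) x 40 mm high with a sprung steel foot under it that shows as the lowest 12 mm; 52 mm high in all, z up. Starts in the cradle between the two end cheeks, where only its 34 mm width can be gripped; beside the frame's wall only its 56 mm length can be gripped. The two ends are alike.
- sole (a point): centre of the foot's underside (steel, 50 x 30 mm, x along the block's length, z up).
- foot (a joint): how far the foot is pushed up into the block: 0 = fully out, 0.010 m = bottomed. The spring is preloaded: 4 N starts it moving, then 0.7 N per mm (7.5 N half-way, 11 N bottomed); the block's own weight does not move it.
- strip_mid (a point): centre of the top face of the lining strip, a fixed flat cork strip 190 x 36 x 3 mm on the floor of the frame along one inside wall, its top 11 mm above the desk. x runs along the strip from the end beside the compass (-95 mm) to the end beside the miniature book (+95 mm); y points to the near wall, whose inner face is 22 mm away; z up. The frame's end walls have their inner faces at x = -125 and +125 mm.
- frame: the shadow-box frame, fixed, lying open side up: brown wood, 266 (x) x 166 (y) x 58 mm high, walls 8 mm thick, floor 8 mm thick; origin at the centre of its underside, axes parallel to the strip's, may be turned any way on the desk. The strip's centre line is at its y = +53 mm. Fixed on its floor are a round brass compass 56 mm across, 18 mm high, at (-85, -35) mm, and a green miniature book 42 x 56 x 16 mm at (+85, -35) mm.
- cradle_bed (a point): centre of the cradle's bed, 6 mm above the desk, where the block stands at the start. Cradle: fixed, pale wood, 104 mm long (x, along the block's length) x 60 mm; two end cheeks 20 mm thick and 50 mm wide, rising 60 mm above the desk (2 mm above the block), 64 mm apart, leaving 4 mm at each end of the block; its long sides are open.
- mat: round cork mat, 110 mm across, 4 mm thick, fixed; origin at the centre of its underside, on the desk.
- vase: bystander: blue vase, 64 mm across, 185 mm high, origin at the centre of its underside.
- candlestick: bystander: brass candlestick with candle, 64 mm across, 190 mm high, origin at the centre of its underside.
- penpot: bystander: pale wooden pot with three pens, 62 mm across, 170 mm high with the pens, origin at the centre of its underside.
- mug: bystander: white mug, 76 mm across plus a handle, 90 mm high, origin at the centre of its underside.
- block: the pressing block as a body, origin at the centre of its underside with the foot fully out.
- strip: the lining strip as a body, origin at the centre of its underside, 3 mm under strip_mid.
Not all that is in view belongs to the job. Of the things that look like the block, the middle-sized one is meant.

How it is judged (in metres and radians):
On the way, in this order (a step that is already met when the one before it is completed fails the run):
1. the block stands on the mat, let go (horizontal distance between block_mid and mat below 0.04 m and z of sole in the frame of mat below 0.007 m and angle between block_mid's own z axis and vertical below 0.1 rad and contact force between the fingers and block below 0.1 N and linear speed of block below 0.03 m/s), for 0.2 s.
2. held, pressed on the strip at the compass end (its middle 42 mm or more short of the strip's middle), foot 1.2 to 9 mm in, centred within 8 mm and square within 8 degrees (x of sole in the frame of strip_mid between -0.09 and -0.042 m and y of sole in the frame of strip_mid between -0.008 and 0.008 m and angle between the x axis of sole and the x axis of strip_mid, either way round below 0.14 rad and angle between block_mid's own z axis and vertical below 0.12 rad and value of joint foot between 0.0012 and 0.009 m and contact force between block and strip above 2.5 N and contact force between the fingers and block above 1 N), for 0.1 s.
3. pressed likewise between a fifth and a half of the way along (x of sole in the frame of strip_mid between -0.034 and -0.012 m and y of sole in the frame of strip_mid between -0.008 and 0.008 m and angle between the x axis of sole and the x axis of strip_mid, either way round below 0.14 rad and angle between block_mid's own z axis and vertical below 0.12 rad and value of joint foot between 0.0012 and 0.009 m and contact force between block and strip above 2.5 N and contact force between the fingers and block above 1 N), for 0.05 s.
4. pressed likewise at the strip's middle (x of sole in the frame of strip_mid between -0.01 and 0.01 m and y of sole in the frame of strip_mid between -0.008 and 0.008 m and angle between the x axis of sole and the x axis of strip_mid, either way round below 0.14 rad and angle between block_mid's own z axis and vertical below 0.12 rad and value of joint foot between 0.0012 and 0.009 m and contact force between block and strip above 2.5 N and contact force between the fingers and block above 1 N), for 0.05 s.
5. pressed likewise past the middle (x of sole in the frame of strip_mid between 0.012 and 0.034 m and y of sole in the frame of strip_mid between -0.008 and 0.008 m and angle between the x axis of sole and the x axis of strip_mid, either way round below 0.14 rad and angle between block_mid's own z axis and vertical below 0.12 rad and value of joint foot between 0.0012 and 0.009 m and contact force between block and strip above 2.5 N and contact force between the fingers and block above 1 N), for 0.05 s.
6. pressed likewise at the miniature-book end (its middle 42 mm or more past the strip's middle) (x of sole in the frame of strip_mid between 0.042 and 0.09 m and y of sole in the frame of strip_mid between -0.008 and 0.008 m and angle between the x axis of sole and the x axis of strip_mid, either way round below 0.14 rad and angle between block_mid's own z axis and vertical below 0.12 rad and value of joint foot between 0.0012 and 0.009 m and contact force between block and strip above 2.5 N and contact force between the fingers and block above 1 N), for 0.05 s.
At the end, for the whole second after the job is handed in: The block stands upright on the strip, released and at rest, at the miniature-book end (its middle 40 to 90 mm past the strip's middle), centred across it within 10 mm and in line within 9 degrees; vase, candlestick, pen pot and mug are within 15 mm of where they began (x of sole in the frame of strip_mid between 0.04 and 0.09 m and y of sole in the frame of strip_mid between -0.01 and 0.01 m and z of sole in the frame of strip_mid between -0.003 and 0.003 m and angle between the x axis of sole and the x axis of strip_mid, either way round below 0.16 rad and angle between block_mid's own z axis and vertical below 0.08 rad and linear speed of block below 0.02 m/s and contact force between the fingers and block below 0.1 N and distance of each of vase, candlestick, penpot, mug from where it was at the start of the episode below 0.015 m); the robot touches nothing.
It fails at once if the vase, candlestick, pen pot or mug is shifted more than 15 mm or tipped (distance of any of vase, candlestick, penpot, mug from where it was at the start of the episode above 0.015 m or angle between any of vase, candlestick, penpot, mug's own z axis and vertical above 0.2 rad).
It fails at once if the block is pressed on the strip with more than 22 N (contact force between block and strip above 22 N).
It fails at once if the block is off the strip (by 3 to 40 mm) over its middle part: the stroke is broken (z of sole in the frame of strip_mid between 0.003 and 0.04 m and x of sole in the frame of strip_mid between -0.036 and 0.036 m and y of sole in the frame of strip_mid between -0.02 and 0.02 m).
It also fails if it takes over 72 s, if anything falls off the work surface, if the arm or the gripper's body presses on something with over 40 N, if the wrist force passes 120 N, or if a joint passes its speed limit or range.

## Robot

A 6-joint arm with a two-finger parallel gripper is mounted at the origin on the work surface. World frame = base frame: x ahead of the robot, y to its left, z up, the work surface at z = 0. Lengths are in mm, angles in degrees, forces in N, time in s.
With the tool pointing down it reaches from about 350 to 850 mm from the base axis. Payload 8.1 kg.
Tool frame: the origin (TCP) lies midway between the tips of the shut fingers; the grasp point (between the pads) lies 19 mm behind it (r.grasp_offset is the distance from the TCP to the grasp point, in mm); z points along the fingers, x is the direction in which the jaws open and shut, and the axes are right-handed (so a half turn about z gives the same grasp; the last joint's range is limited). The gripper opens to 85 mm and grips with 20 to 120 N. Pads are 22 mm wide; open, the fingers measure 114 mm over their backs; the gripper's body (76 mm by 85 mm) begins 54 mm behind the grasp point. The pads swing forward as they close: fully open they stand 13 mm farther back than shut.
Start: joints at [59.794, 7.471, 85.268, -0, 87.261, -4.893], TCP at [256.52, 542.404, 231.292] pointing down, gripper open.
Joint ranges: [-169.43, 169.43], [-51.17, 129.36], [1.28, 143.12], [-76.62, 256.62], [0, 156.53], [-152.29, 152.29]. Speed limits (degrees/s): [136.94, 136.94, 159.86, 180, 180, 180].

## Interface

Orientations are given as [roll, pitch, yaw] about the fixed x, y, z axes, in that order (R = Rz(yaw) Ry(pitch) Rx(roll)).
In Python, from bench import r, optics, hand_in gives the robot as it stands.
- The arm moves only by the shell command python3 -m pendant 'ROWS' [FORCE]. ROWS is JSON, a list of rows, each a list of 5 numbers: the opening, from 0 (shut) to 1 (fully open), then the shift along the tool's x, y, z in mm, then the turn about the tool's z in degrees. A call has 1 to 10 rows; each row shifts and turns the commanded pose from where the row before left it, along the tool's axes as they then stand; what a row does not reach is not made up. A row lasts 1/10 s, in which the tool goes at most 50 mm and 8.59 degrees, less where a joint would pass 70% of its speed; a pose out of reach is approached as far as the arm can. A call with a gripper value outside its range is refused whole. The fingers move at their own pace and stop on an object; FORCE is the grip in N (left out, the last holds). Time passes only in rows, so rows that do not move let the fingers close. It gives the time, the measured TCP pose, the force and the opening at its end, in the units of the state.
- r.sense(): the state, without advancing time (a new reading comes with each control period).
- optics.snapshot(name): name is "side" or "top"; returns (picture, depth): 480x640x3 uint8, blue, green, red; 480x640 float32, mm along the optical axis (not along the pixel's ray), 0 where there is no reading.
- optics.camera_params(name): a dict with "camera_matrix" (3x3 intrinsics, pixels), "k1" (the pictures are not rectified: a ray, as slopes to the right and down, at radius r is drawn at 1 + k1 r^2 times it, then the intrinsics apply), "eye" and "orientation" of the camera in the world. Camera axes: x right, y down, z forward; pixel columns grow to the right and rows downward; lengths in mm; the calibration is good to about 2 mm. A picture is of the moment at which its call begins. camera_params takes no time and is no camera call.
- hand_in(): hands the job in, once; it reports no verdict.
Trained networks look in the newest picture that a camera, given by its name, has taken for a name from the list of things; names that differ only in an ending like _2 or _b are one class to them, and where a whole thing is asked for, a point or a joint stands for the part that bears it (a point fixed in the world has none). Each returns a list of dicts, best first, with "score" (0 to 1); they miss things now and then, are a little off and sometimes report something else, mostly with a low value. They report only what shows in the picture. A call takes as long as a camera call. They do not tell look-alikes from the thing itself.
- optics.search_frame(camera, query): "at" ([x, y, z] in mm, in world coordinates, good to about 4 mm: the middle of the surface that is visible of it).
The state is a dict: "time": time; "joint_pos": joint angles; "qd": joint speeds; "joint_efforts": joint torques, N m; "tool_pos": TCP position; "tcp_rot": TCP orientation; "ft_force": force on the tool from outside, world axes, zero at the start; "wrist_torque": the same for the moment, N m; "finger_gap": finger opening in mm.
Only numpy, scipy, OpenCV 4.12 (cv2) and the standard library are available. Lean on these libraries where they do the work, as an engineer would, in place of code of your own. Each camera call takes 0.05 s, during which the arm holds its last target. There are 200 camera calls.

## Working session

There is one attempt and no reset: what is moved stays moved. The work goes in short steps, Python scripts to look and compute and a shell command to move; the robot and the scene stay as the last step left them, time stands still between calls to the robot, and variables do not carry over. Pictures are saved under pics/ and viewed, about 8 in all and at most 12, crops included, and the job is handed in when it is done.

```bash
ls; mkdir -p pics; cat > h.py <<'E'
import numpy as np, cv2
from bench import r, optics
from scipy.spatial.transform import Rotation as R
def cam(n):
    p=optics.camera_params(n); return p
def Rc(p):
    o=np.array(p["orientation"],float)
    return o if o.shape==(3,3) else R.from_euler('xyz',o,degrees=True).as_matrix()
def cloud(n,d):
    p=cam(n); K=np.array(p["camera_matrix"]); h,w=d.shape
    u,v=np.meshgrid(np.arange(w),np.arange(h))
    pts=np.stack([u,v],-1).reshape(-1,1,2).astype(np.float64)
    q=cv2.undistortPoints(pts,K,np.array([p["k1"],0,0,0.])).reshape(h,w,2)
    c=np.dstack([q[...,0]*d,q[...,1]*d,d])
    W=c@Rc(p).T+np.array(p["eye"]); W[d<=0]=np.nan
    return W
def proj(n,P):
    p=cam(n); c=(np.atleast_2d(P)-np.array(p["eye"]))@Rc(p); 
    return cv2.projectPoints(c,np.zeros(3),np.zeros(3),np.array(p["camera_matrix"]),np.array([p["k1"],0,0,0.]))[0].reshape(-1,2)
E
python3 - <<'E'
from h import *
print(r.sense()); print(r.grasp_offset)
for n in("top","side"):
    print(cam(n)); b,d=optics.snapshot(n); cv2.imwrite(f"pics/{n}0.png",b); np.save(f"{n}0.npy",d)
    for q in("block","frame","strip","mat","cradle_bed","vase","candlestick","penpot","mug"):
        try: print(n,q,[(np.round(x["at"]).tolist(),round(x["score"],2)) for x in optics.search_frame(n,q)])
        except Exception as e: print(q,e)
E
```

```text
pics
{'time': 0.0, 'joint_pos': array([ 5.97936341e+01,  7.51559550e+00,  8.53301638e+01,  9.01287032e-04,
        8.72618367e+01, -4.89531755e+00]), 'qd': array([ 0.03060876, -0.06664517,  0.12916754, -0.000516  , -0.0179431 ,
        0.0423555 ]), 'joint_efforts': array([ 6.74946314e-04, -5.69390774e+01, -5.00562286e+01, -1.03820410e-04,
        1.42108114e-02,  9.58626373e-06]), 'tool_pos': array([256.23356937, 541.91805559, 230.23088044]), 'tcp_rot': array([-1.79989921e+02,  1.07126601e-01,  6.46889172e+01]), 'ft_force': array([-0.22885457,  0.04960429,  0.22011819]), 'wrist_torque': array([0.02078463, 0.03408581, 0.02849063]), 'finger_gap': 85.24224342742069}
18.700000000000003
{'camera_matrix': array([[475.08303087,   0.        , 311.2063338 ],
       [  0.        , 475.08303087, 235.36264903],
       [  0.        ,   0.        ,   1.        ]]), 'k1': -0.04150307507632095, 'eye': array([471.14890269,  96.63069077, 866.06486278]), 'orientation': array([-173.54356017,    0.34305127,  -88.52240455])}
top block [([720.0, 331.0, 75.0], 0.91), ([701.0, 209.0, 37.0], 0.86), ([600.0, 
[... 669 characters left out ...]
431, -554.47243982,  910.92534871]), 'orientation': array([-140.34554014,   -0.85159123,  -23.89723684])}
side block [([723.0, 315.0, 58.0], 0.89), ([700.0, 203.0, 33.0], 0.64), ([598.0, 225.0, 62.0], 0.57)]
side frame [([562.0, -189.0, 12.0], 0.81), ([594.0, 212.0, 44.0], 0.27)]
side strip [([525.0, -228.0, 10.0], 0.62)]
side mat [([530.0, -226.0, 13.0], 0.72), ([454.0, 245.0, 3.0], 0.66)]
side cradle_bed [([592.0, 216.0, 42.0], 0.59)]
side vase [([397.0, 31.0, 107.0], 0.84)]
side candlestick [([556.0, 45.0, 48.0], 0.64), ([596.0, 216.0, 45.0], 0.38), ([402.0, 29.0, 107.0], 0.38)]
side penpot [([718.0, 36.0, 75.0], 0.58)]
side mug [([508.0, 415.0, 61.0], 0.62), ([598.0, 230.0, 56.0], 0.42)]
```

View pics/top0.png

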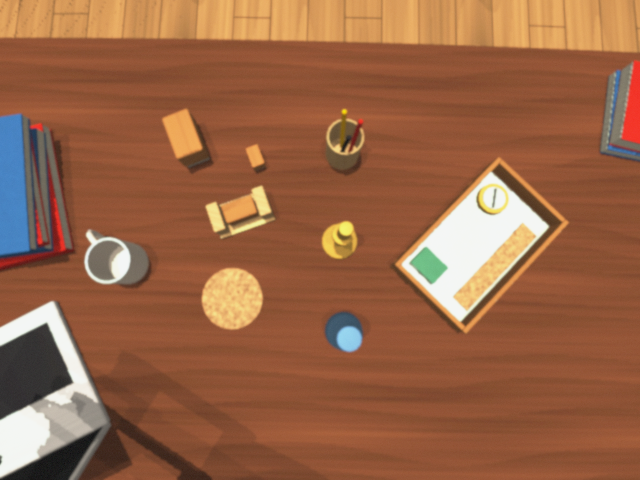

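View pics/side0.png

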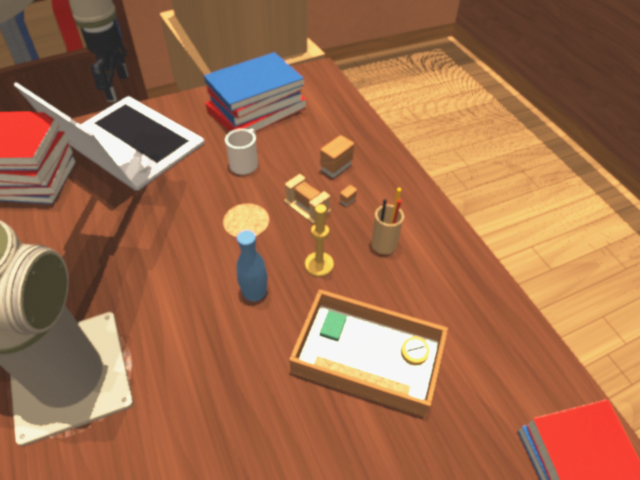

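The top view shows three similar blocks: the large one at (186,138), the small one at (256,157) and the middle-sized one in the cradle at (240,208), which is the one I want. The mat is at (232,298). The strip runs from (525,230), by the compass, to (465,300), by the book. The side view agrees. Next I'll measure poses and take one close crop.

```bash
cat >> h.py <<'E'
def rect(P):
    (c,s,a)=cv2.minAreaRect(np.asarray(P,np.float32)); b=cv2.boxPoints((c,s,a))
    e=[b[1]-b[0],b[2]-b[1]]; l=max(e,key=np.linalg.norm)
    return np.round(c,1),np.round(sorted(s),1),round(float(np.degrees(np.arctan2(l[1],l[0]))%180),1)
def onplane(n,px,z):
    p=cam(n); q=cv2.undistortPoints(np.asarray(px,np.float64).reshape(-1,1,2),np.array(p["camera_matrix"]),np.array([p["k1"],0,0,0.])).reshape(-1,2)
    d=np.c_[q,np.ones(len(q))]@Rc(p).T; e=np.array(p["eye"])
    return (e+d*((z-e[2])/d[:,2])[:,None])[:,:2]
def trim(P,k=1):  # drop stragglers
    return P
E
python3 - <<'E'
from h import *
b=cv2.imread("pics/top0.png"); d=np.load("top0.npy"); W=cloud("top",d)
hsv=cv2.cvtColor(b,cv2.COLOR_BGR2HSV); 
for nm,(u,v) in dict(block=(240,208),cheekL=(216,217),cheekR=(263,202),strip=(495,265),mat=(232,298),floor=(470,230),big=(184,132),small=(257,153)).items():
    print(nm,hsv[v,u],W[v,u].round(1))
def comp(mask,u,v):
    m=cv2.morphologyEx(mask.astype(np.uint8),cv2.MORPH_OPEN,np.ones((3,3)))
    n,l=cv2.connectedComponents(m,connectivity=4); return l==l[v,u]
def flood(u,v,t):
    m=np.zeros((482,642),np.uint8); cv2.floodFill(b.copy(),m,(u,v),0,(t,)*3,(t,)*3,cv2.FLOODFILL_FIXED_RANGE|4); m=m[1:-1,1:-1]
    return cv2.morphologyEx(m,cv2.MORPH_CLOSE,np.ones((5,5)))>0
for nm,u,v,z in [("block",240,208,58),("cheekL",216,217,60),("cheekR",263,202,60),("strip",495,265,11),("mat",232,298,4),("big",184,132,70)]:
    for t in(28,40,55):
        m=flood(u,v,t); 
        px=np.argwhere(m)[:,::-1]; print(nm,t,m.sum(),*rect(onplane("top",px,z)),"meanxy",onplane("top",px,z).mean(0).round(1),"z",np.nanmedian(W[m][:,2]).round(1))
# cradle+block upper by height
x,y,z=W[...,0],W[...,1],W[...,2]
m=(z>50)&(abs(x-598)<70)&(abs(y-228)<70); print("cradle",m.sum(),rect(W[m][:,:2]))
m=(z>50)&(z<66)&(abs(x-555)<200)&(abs(y+200)<150); print("frame",m.sum(),rect(W[m][:,:2]),np.nanmedian(W[m][:,2]))
c=b[170:250,180:300]; d2=b[150:340,380:580]
c=cv2.resize(c,(600,400),interpolation=cv2.INTER_CUBIC); cv2.imwrite("pics/crop1.png",c)
E
```

```text
block [ 16 161 239] [607.1 228.2  56.6]
cheekL [ 24 106 245] [590.2 268.8  57.8]
cheekR [ 23 108 245] [618.  188.4  59.9]
strip [ 20 122 243] [ 522.2 -228.5   12.2]
mat [ 16 136 231] [451.3 244.1   4.8]
floor [ 50   3 246] [ 585.3 -185.3    7.5]
big [ 15 159 237] [735.5 328.9  73. ]
small [ 16 159 241] [711.8 205.4  35. ]
block 28 567 [607.  230.2] [32.4 55.7] 111.0 meanxy [607.  230.8] z 57.5
block 40 646 [612.2 227.4] [40.6 64.3] 112.2 meanxy [608.1 228.9] z 57.5
block 55 949 [611.2 220.3] [50.7 79.8] 110.2 meanxy [611.2 218.3] z 57.9
cheekL 28 268 [590.6 270.7] [16.9 47. ] 21.0 meanxy [590.7 270.6] z 59.8
cheekL 40 290 [590.8 270.7] [17.9 47.8] 21.1 meanxy [590.8 270.7] z 59.8
cheekL 55 312 [590.6 270.7] [19.  49.2] 21.1 meanxy [590.6 270.5] z 59.8
cheekR 28 286 [620.7 193.4] [20.5 47.3] 23.5 meanxy [621.3 193. ] z 59.7
cheekR 40 306 [620.4 194.2] [22.4 48.3] 20.2 meanxy [621.3 193. ] z 59.7
cheekR 55 327 [620.2 194. ] [23.1 48.9] 21.4 meanxy [621.2 192.9] z 59.6
strip 28 1900 [ 520.7 -228.4] [ 34.4 186.6] 136.9 meanxy [ 519.6 -227.5] z 10.5
strip 40 1950 [ 520.6 -228.6] [ 35.1 186.6] 136.9 meanxy [ 519.7 -227.8] z 10.5
strip 55 2027 [ 520.5 -228.5] [ 35.7 188.9] 136.7 meanxy [ 519.9 -228. ] z 10.5
mat 28 2823 [451.5 245.3] [107.  107.6] 1.7 meanxy [450.5 244.7] z 3.7
mat 40 2923 [451.1 244.7] [107.9 110. ] 136.9 meanxy [451.2 244.6] z 3.7
mat 55 3000 [450.7 245.2] [109.3 110.6] 91.7 meanxy [451.1 244.8] z 3.7
big 28 1124 [734.5 334.1] [46.3 77.2] 23.7 meanxy [734.4 334.1] z 74.5
big 40 1177 [734.8 334.3] [47.5 79. ] 23.4 meanxy [734.5 334.1] z 74.5
big 55 1225 [734.9 334.6] [48.8 80. ] 23.0 meanxy [734.6 334.4] z 74.4
cradle 1345 (array([605.5, 231.3]), array([ 50.6, 104.7]), 111.1)
frame 2539 (array([ 557.1, -190.9]), array([167.9, 269. ]), 136.9) 57.23846813997352
```

View pics/crop1.png

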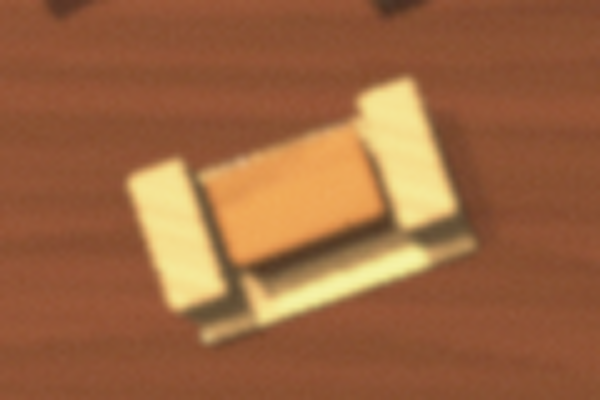

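The crop shows the middle block (55 x 32 mm top) lying between the two pale cheeks, with its long axis at 111° and its centre at about (606,231). The strip's x axis points at 136.9°, with its centre at about (520.7,-229).

```bash
cat >> h.py <<'E'
def go(p,yaw,s=None):
    s=s or r.sense(); t=np.array(s["tool_pos"]); y0=s["tcp_rot"][2]
    turn=(y0-yaw+180)%360-180
    def loc(a): return R.from_euler('xyz',[180,0,a],degrees=True).as_matrix().T@(np.array(p,float)-t)
    print("at",t.round(1),s["tcp_rot"].round(1),"gap",round(s["finger_gap"],1),"f",s["ft_force"].round(2),"t",round(s["time"],1))
    print("turn",round(turn,2),"shift before turn",loc(y0).round(1),"after turn",loc(yaw).round(1))
E
python3 - <<'E'
from h import *
go([606,231,120],21.1)
W=cloud("top",np.load("top0.npy"))
x,y,z=W[...,0],W[...,1],W[...,2]
for n,cx,cy in(("vase",410,55),("candle",550,60),("pen",724,54),("mug",508,460)):
    m=(abs(x-cx)<60)&(abs(y-cy)<60)&(z>8); P=W[m]; print(n,P.min(0).round(),P.max(0).round())
E
```

```text
at [256.6 542.4 231.3] [180.   -0.   64.7] gap 85.0 f [ 0.12 -1.47 -0.63] t 1.0
turn 43.58 shift before turn [-132.1  449.   111.3] after turn [213.9 416.3 111.3]
vase [375.  16.  49.] [434.  77. 188.]
candle [528.  23.   8.] [590.  85. 193.]
pen [694.  21.   8.] [756.  82. 171.]
mug [472. 400.   8.] [562. 490.  95.]
```

```bash
python3 -m pendant '[[1,0,0,0,7.26],[1,0,0,0,7.26],[1,0,0,0,7.26],[1,0,0,0,7.26],[1,0,0,0,7.26],[1,0,0,0,7.26]]' 40
python3 -m pendant '[[1,15,30,0,0],[1,15,30,0,0],[1,15,30,0,0],[1,15,30,0,0],[1,15,30,0,0],[1,15,30,0,0],[1,15,30,0,0],[1,15,30,0,0],[1,15,30,0,0],[1,15,30,0,0]]'
python3 -m pendant '[[1,16,30,0,0],[1,16,30,0,0],[1,16,30,0,10],[1,16,26,20,0],[1,0,0,30,0],[1,0,0,30,0],[1,0,0,30,0],[1,0,0,0,0],[1,0,0,0,0]]'
python3 - <<'E'
from h import *
go([606,231,20],21.1)
E
```

```text
time: 1.6
tool_pos: [256.5, 542.4, 231.3]
tcp_rot: [-180.0, 0.0, 20.8]
ft_force: [0.1, 0.1, -0.2]
finger_gap: 85.5
time: 2.6
tool_pos: [505.5, 315.6, 231.4]
tcp_rot: [-180.0, -0.0, 21.1]
ft_force: [0.4, 0.3, -0.3]
finger_gap: 85.8
time: 3.5
tool_pos: [602.6, 228.0, 121.3]
tcp_rot: [180.0, 0.1, 12.5]
ft_force: [0.7, -0.4, 1.6]
finger_gap: 85.5
at [602.6 228.  121.3] [1.80e+02 1.00e-01 1.25e+01] gap 85.5 f [ 0.72 -0.35  1.61] t 3.5
turn -8.56 shift before turn [  3.9  -2.2 101.3] after turn [  4.2  -1.6 101.3]
```

I typed a stray turn into one row, so the yaw is now 12.5 instead of 21.1. I'll undo that and descend.

```bash
python3 -m pendant '[[1,0,0,0,-8.56],[1,4.2,-1.6,0,0],[1,0,0,25,0],[1,0,0,25,0],[1,0,0,25,0],[1,0,0,20,0],[1,0,0,6,0],[1,0,0,0,0],[1,0,0,0,0]]' 40
python3 - <<'E'
from h import *
go([606,231,20],21.1)
b,d=optics.snapshot("side"); u,v=proj("side",[606,231,50])[0].astype(int); print(u,v)
cv2.imwrite("pics/s1.png",cv2.resize(b[v-60:v+60,u-80:u+80],(800,600),interpolation=cv2.INTER_CUBIC))
E
```

```text
time: 4.4
tool_pos: [607.8, 231.6, 22.4]
tcp_rot: [180.0, -0.2, 21.0]
ft_force: [-0.1, -0.4, 0.5]
finger_gap: 85.1
at [607.8 231.6  22.4] [180.   -0.2  21. ] gap 85.1 f [-0.15 -0.42  0.46] t 4.4
turn -0.08 shift before turn [-1.9 -0.1  2.4] after turn [-1.9 -0.1  2.4]
307 192
```

View pics/s1.png

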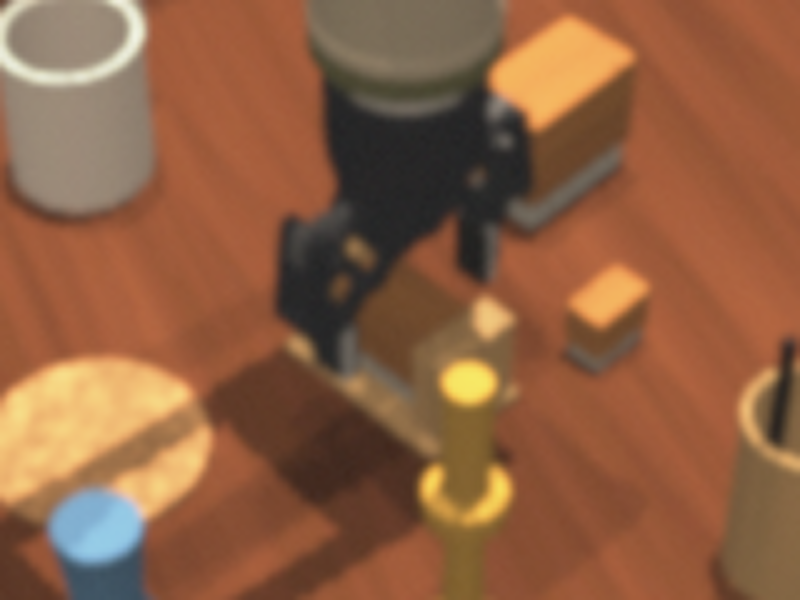

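The crop shows the fingers straddling the block's long sides, with the near finger at (335,350), between the cheeks. I'll close and lift.

```bash
python3 -m pendant '[[1,-1.8,0,1,0],[0.2,0,0,0,0],[0.2,0,0,0,0],[0.2,0,0,0,0],[0.2,0,0,0,0],[0.2,0,0,0,0],[0.2,0,0,0,0],[0.2,0,0,0,0]]' 50
python3 -m pendant '[[0.2,0,0,0,0],[0.2,0,0,-10,0],[0.2,0,0,-20,0],[0.2,0,0,-30,0],[0.2,0,0,-30,0],[0.2,0,0,0,0],[0.2,0,0,0,0]]'
python3 - <<'E'
from h import *
go([451,245,111],46.9)
E
```

```text
time: 5.25
tool_pos: [604.8, 230.4, 19.4]
tcp_rot: [180.0, -0.0, 21.1]
ft_force: [-1.0, -0.3, 2.5]
finger_gap: 33.2
time: 5.95
tool_pos: [605.2, 230.6, 110.1]
tcp_rot: [180.0, -0.1, 21.1]
ft_force: [0.7, -0.2, -2.6]
finger_gap: 33.2
at [605.2 230.6 110.1] [ 1.80e+02 -1.00e-01  2.11e+01] gap 33.2 f [ 0.67 -0.22 -2.61] t 6.0
turn -25.81 shift before turn [-138.6  -68.9   -0.9] after turn [ -94.8 -122.4   -0.9]
```

```bash
python3 -m pendant '[[0.2,0,0,0,-6.45],[0.2,0,0,0,-6.45],[0.2,0,0,0,-6.45],[0.2,0,0,0,-6.45],[0.2,-15.8,-20.4,0,0],[0.2,-15.8,-20.4,0,0],[0.2,-15.8,-20.4,0,0],[0.2,-15.8,-20.4,0,0],[0.2,-15.8,-20.4,0,0],[0.2,-15.8,-20.4,0,0]]'
python3 -m pendant '[[0.2,0,0,20,0],[0.2,0,0,25,0],[0.2,0,0,25,0],[0.2,0,0,15,0],[0.2,0,0,4,0],[0.2,0,0,0,0],[0.2,0,0,0,0],[0.2,0,0,0,0]]'
python3 - <<'E'
from h import *
go([451,245,17.4],46.9)
E
```

```text
time: 6.95
tool_pos: [447.9, 244.2, 106.8]
tcp_rot: [-179.9, 0.2, 46.9]
ft_force: [0.6, -0.3, -2.0]
finger_gap: 33.5
time: 7.75
tool_pos: [451.6, 245.3, 21.5]
tcp_rot: [179.9, -0.1, 46.9]
ft_force: [0.5, 0.8, -2.3]
finger_gap: 33.3
at [451.6 245.3  21.5] [ 1.799e+02 -1.000e-01  4.690e+01] gap 33.3 f [ 0.55  0.83 -2.3 ] t 7.8
turn -0.01 shift before turn [-0.6 -0.3  4.1] after turn [-0.6 -0.3  4.1]
```

```bash
python3 -m pendant '[[0.2,0,0,2,0],[0.2,0,0,1.5,0],[0.2,0,0,0,0],[0.2,0,0,0,0]]'
python3 -m pendant '[[0.2,0,0,0.7,0],[0.2,0,0,0,0],[0.2,0,0,0,0]]'
```

```text
time: 8.15
tool_pos: [451.2, 245.1, 17.5]
tcp_rot: [180.0, -0.1, 46.9]
ft_force: [0.7, 0.0, 0.8]
finger_gap: 33.3
time: 8.45
tool_pos: [451.1, 245.1, 16.5]
tcp_rot: [180.0, -0.1, 46.9]
ft_force: [0.9, 0.5, 2.8]
finger_gap: 33.4
```

```bash
python3 -m pendant '[[1,0,0,0,0],[1,0,0,0,0],[1,0,0,0,0],[1,0,0,0,0],[1,0,0,0,0],[1,0,0,0,0],[1,0,0,-20,0],[1,0,0,-30,0],[1,0,0,-30,0],[1,0,0,0,0]]'
python3 -m pendant '[[1,0,0,0,7.5],[1,0,0,0,7.5],[1,0,0,0,7.5],[1,0,0,0,7.5],[1,0,0,0,7.5],[1,0,0,0,7.5]]'
python3 -m pendant '[[1,0,0,0,7.5],[1,0,0,0,7.5],[1,0,0,0,7.5],[1,0,0,0,7.5],[1,0,0,0,7.5],[1,0,0,0,7.5],[1,0,0,0,0],[1,0,0,0,0]]'
python3 - <<'E'
from h import *
b,d=optics.snapshot("side"); cv2.imwrite("pics/side2.png",b); W=cloud("side",d)
x,y,z=W[...,0],W[...,1],W[...,2]
m=(abs(x-451)<45)&(abs(y-245)<45)&(z>50)&(z<62); print("side top face",m.sum(),rect(W[m][:,:2]),np.median(z[m]))
b,d=optics.snapshot("top"); cv2.imwrite("pics/top2.png",b); W=cloud("top",d)
x,y,z=W[...,0],W[...,1],W[...,2]
m=(abs(x-451)<45)&(abs(y-245)<45)&(z>50)&(z<62); print("top top face",m.sum(),m.sum() and rect(W[m][:,:2]))
go([451,245,20],-43.1)
b=cv2.imread("pics/side2.png");u,v=proj("side",[451,245,40])[0].astype(int)
cv2.imwrite("pics/s2.png",cv2.resize(b[v-60:v+60,u-80:u+80],(800,600),interpolation=cv2.INTER_CUBIC))
E
```

```text
time: 9.45
tool_pos: [453.7, 246.2, 101.1]
tcp_rot: [179.8, -0.4, 46.9]
ft_force: [0.5, 0.5, -0.0]
finger_gap: 85.3
time: 10.05
tool_pos: [450.2, 244.7, 95.4]
tcp_rot: [180.0, 0.0, 1.6]
ft_force: [0.6, 0.3, 0.6]
finger_gap: 85.5
time: 10.85
tool_pos: [450.3, 244.7, 95.6]
tcp_rot: [180.0, 0.0, -42.9]
ft_force: [0.5, 0.3, -0.2]
finger_gap: 85.5
side top face 287 (array([450.4, 245.7]), array([36.6, 57.9]), 138.3) 56.80899291339722
top top face 125 (array([455. , 233.1]), array([21.8, 33.5]), 137.0)
at [450.4 244.8  95.8] [180.    0.  -42.9] gap 85.5 f [0.17 0.61 0.29] t 10.9
turn 0.17 shift before turn [ 0.3 -0.5 75.8] after turn [ 0.3 -0.5 75.8]
```

View pics/s2.png

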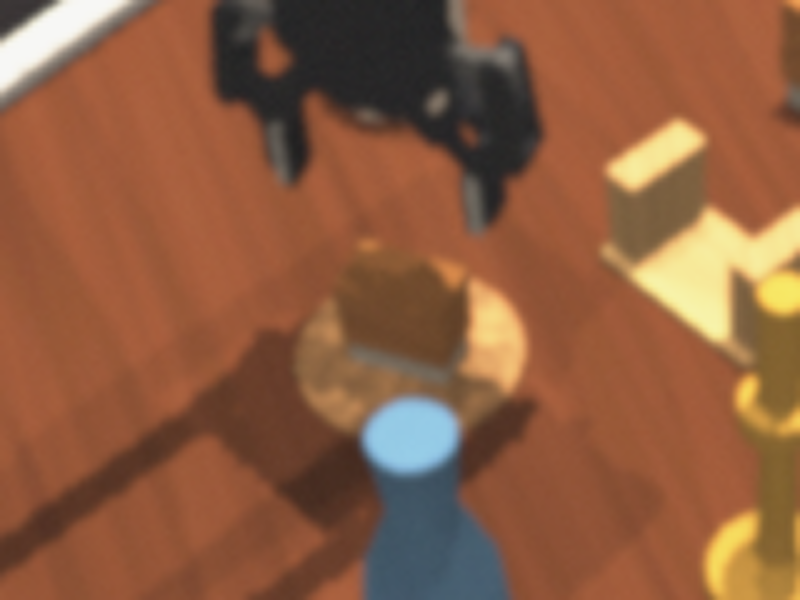

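The block stands upright on the mat with its axis at about 137°. The open fingers are above its two ends, at (285,180) and (480,225). Next I grip it by the ends.

```bash
python3 -m pendant '[[1,0,-0.8,0,0.2],[1,0,0,20,0],[1,0,0,25,0],[1,0,0,20,0],[1,0,0,10,0],[1,0,0,5,0],[1,0,0,0,0],[1,0,0,0,0],[1,0,0,0,0]]'
python3 - <<'E'
from h import *
go([450.9,245.3,15],-43.1)
E
```

```text
time: 11.85
tool_pos: [452.0, 245.8, 17.3]
tcp_rot: [-179.9, -0.0, -43.3]
ft_force: [0.5, -0.6, -0.4]
finger_gap: 85.3
at [452.  245.8  17.3] [-179.9   -0.   -43.3] gap 85.3 f [ 0.47 -0.56 -0.39] t 11.8
turn -0.2 shift before turn [-0.5  1.2  2.3] after turn [-0.5  1.2  2.3]
```

```bash
python3 -m pendant '[[1,0,0,0.5,-0.2],[0.4,0,0,0,0],[0.4,0,0,0,0],[0.4,0,0,0,0],[0.4,0,0,0,0],[0.4,0,0,0,0],[0.4,0,0,0,0],[0.4,0,0,0,0]]' 80
python3 - <<'E'
from h import *
go([450.9,245.3,15],-43.1)
E
python3 -m pendant '[[0.4,0,0,-10,0],[0.4,0,0,-30,0],[0.4,0,0,-40,0],[0.4,0,0,-40,0],[0.4,0,0,-40,0],[0.4,0,0,-40,0],[0.4,0,0,-40,0],[0.4,0,0,-10,0],[0.4,0,0,0,0],[0.4,0,0,0,0]]'
python3 - <<'E'
from h import *
for s in(-60,):
    a=np.radians(136.9); p=np.array([520.7,-229])+s*np.array([np.cos(a),np.sin(a)]); print(p)
    go([*p,260],-43.1)
E
```

```text
time: 12.65
tool_pos: [451.2, 245.5, 15.7]
tcp_rot: [-180.0, -0.0, -43.1]
ft_force: [-0.4, 1.0, 1.9]
finger_gap: 55.1
at [451.2 245.5  15.7] [-180.    -0.   -43.1] gap 55.1 f [-0.41  1.04  1.93] t 12.7
turn -0.01 shift before turn [-0.1  0.4  0.7] after turn [-0.1  0.4  0.7]
time: 13.65
tool_pos: [450.3, 245.1, 263.7]
tcp_rot: [179.9, 0.1, -43.1]
ft_force: [0.3, -0.6, -3.8]
finger_gap: 55.6
[ 564.5097366  -269.99642642]
at [450.3 245.1 263.7] [ 1.799e+02  1.000e-01 -4.310e+01] gap 55.6 f [ 0.32 -0.56 -3.81] t 13.7
turn -0.01 shift before turn [435.4 298.    3.7] after turn [435.3 298.1   3.7]
```

```bash
python3 -m pendant '[[0.4,20,13.7,0,0],[0.4,30,20.5,0,0],[0.4,35,24,0,0],[0.4,35,24,0,0],[0.4,35,24,0,0],[0.4,35,24,0,0],[0.4,35,24,0,0],[0.4,35,24,0,0],[0.4,35,24,0,0],[0.4,35,24,0,0]]'
python3 -m pendant '[[0.4,35,24,0,0],[0.4,35,24,0,0],[0.4,25,17,0,0],[0.4,10,7,0,0],[0.4,0,0,0,0],[0.4,0,0,0,0]]'
python3 - <<'E'
from h import *
go([564.5,-270,100],-43.1)
E
```

```text
time: 14.65
tool_pos: [536.2, -146.5, 262.2]
tcp_rot: [179.9, 0.3, -43.1]
ft_force: [0.8, -0.0, -2.1]
finger_gap: 55.1
time: 15.25
tool_pos: [564.3, -268.4, 263.7]
tcp_rot: [180.0, 0.2, -43.1]
ft_force: [-0.1, 0.5, -3.5]
finger_gap: 55.1
at [ 564.3 -268.4  263.7] [180.    0.2 -43.1] gap 55.1 f [-0.14  0.54 -3.5 ] t 15.2
turn -0.0 shift before turn [  1.3   1.  163.7] after turn [  1.3   1.  163.7]
```

```bash
python3 -m pendant '[[0.4,1.3,1,20,0],[0.4,0,0,40,0],[0.4,0,0,40,0],[0.4,0,0,40,0],[0.4,0,0,25,0],[0.4,0,0,10,0],[0.4,0,0,0,0],[0.4,0,0,0,0],[0.4,0,0,0,0]]'
python3 - <<'E'
from h import *
go([564.5,-270,30],-43.1)
a=np.radians(136.9); X=np.array([np.cos(a),np.sin(a),0]); Y=np.array([-X[1],X[0],0])*1; S=np.array([520.7,-229,11])
b,d=optics.snapshot("side"); cv2.imwrite("pics/side3.png",b); W=cloud("side",d)
# strip & frame from side cam: rim near wall, expected inner +22 outer +30
L=W-S; u=L@X; w=L@Y; z=W[...,2]
rim=(abs(z-57)<5)&(abs(w)<60)&(abs(u)<100)&((u>-5)); print("rim w pct",np.nanpercentile(w[rim],[3,50,97]).round(1), rim.sum())
for u0 in(0,60,90):
    m=rim&(abs(u-u0)<12); print(u0,np.median(w[m]).round(1))
vis=b.copy()
for A,c in((S,(255,0,0)),):
    q=[A+X*i+Y*j for i,j in((-95,-18),(95,-18),(95,18),(-95,18))]
    cv2.polylines(vis,[proj("side",q).round().astype(int)],1,c)
t=r.sense()["tool_pos"]; zs=t[2]-11.7
for h in(12,52):
    q=[np.array([t[0],t[1],zs+h])+X*i+Y*j for i,j in((-28,-17),(28,-17),(28,17),(-28,17))]
    cv2.polylines(vis,[proj("side",q).round().astype(int)],1,(0,255,0))
c=proj("side",[540,-240,40])[0].astype(int)
cv2.imwrite("pics/s3.png",cv2.resize(vis[c[1]-75:c[1]+75,c[0]-100:c[0]+100],(800,600),interpolation=cv2.INTER_CUBIC))
E
```

```text
time: 16.15
tool_pos: [566.7, -271.7, 93.3]
tcp_rot: [-179.9, -0.2, -43.1]
ft_force: [-0.2, -1.3, -1.7]
finger_gap: 55.1
at [ 566.7 -271.7   93.3] [-179.9   -0.2  -43.1] gap 55.1 f [-0.2 -1.3 -1.7] t 16.1
turn 0.02 shift before turn [-2.8  0.3 63.3] after turn [-2.8  0.3 63.3]
rim w pct [21.6 27.  30.4] 298
0 27.0
60 27.2
90 27.5
```

View pics/s3.png

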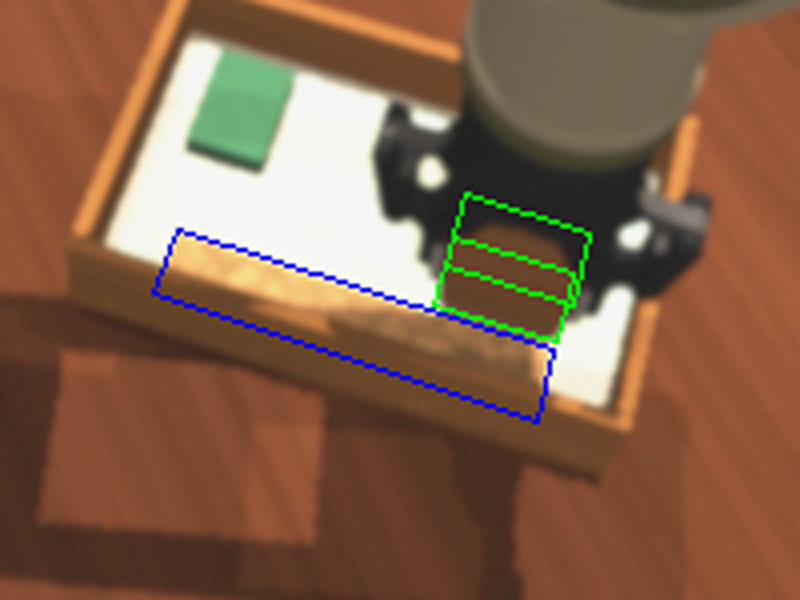

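The projected strip outline (blue) fits the cork from (155,290) to (545,390). The block's near face at (505,290) fits its predicted outline. I'll lower to just above the strip and read the block's offset.

```bash
python3 -m pendant '[[0.4,0,0,20,0],[0.4,0,0,20,0],[0.4,0,0,15,0],[0.4,0,0,6,0],[0.4,0,0,0,0],[0.4,0,0,0,0],[0.4,0,0,0,0],[0.4,0,0,0,0]]'
cat >> h.py <<'E'
a=np.radians(136.9); X=np.array([np.cos(a),np.sin(a),0]); Y=np.array([-X[1],X[0],0]); S=np.array([520.7,-229,11])
def st():
    s=r.sense(); l=s["tool_pos"]-S
    print("u,w",round(l@X,1),round(l@Y,1),"z",round(s["tool_pos"][2],1),"f strip",np.round([s["ft_force"]@X,s["ft_force"]@Y,s["ft_force"][2]],1),"gap",round(s["finger_gap"],1),"rot",s["tcp_rot"].round(1),"t",round(s["time"],2))
E
python3 - <<'E'
from h import *
st()
b,d=optics.snapshot("side"); W=cloud("side",d); L=W-S; u=L@X; w=L@Y; z=W[...,2]
st()
m=(abs(u+60)<20)&(z>50)&(z<80)&(w>5)&(w<35); print(np.nanpercentile(w[m],[10,25,50,75,90]).round(1),m.sum())
hsv=cv2.cvtColor(b,cv2.COLOR_BGR2HSV)
m2=m&(w<22); print("face w",np.median(w[m2]).round(1),"slope deg",np.degrees(np.polyfit(u[m2],w[m2],1)[0]).round(1),m2.sum(),"top z",np.nanmax(z[m2]).round(1))
E
```

```text
time: 17.0
tool_pos: [565.9, -271.5, 30.7]
tcp_rot: [-180.0, -0.1, -43.1]
ft_force: [0.2, -0.4, -2.2]
finger_gap: 54.8
u,w -62.1 0.2 z 30.7 f strip [-0.4  0.1 -2.2] gap 54.8 rot [-1.80e+02 -1.00e-01 -4.31e+01] t 17.0
u,w -61.9 0.2 z 30.5 f strip [ 0.1  0.2 -2.5] gap 54.9 rot [-1.80e+02 -1.00e-01 -4.31e+01] t 17.05
[ 8.2 13.4 17.7 25.5 29.5] 388
face w 16.0 slope deg -0.0 260 top z 74.1
```

```bash
python3 -m pendant '[[0.4,0,0,4,0],[0.4,0,0,3,0],[0.4,0,0,0,0],[0.4,0,0,0,0],[0.4,0,0,0,0]]'
python3 - <<'E'
from h import *
st()
E
python3 -m pendant '[[0.4,0,0,1.5,0],[0.4,0,0,1.5,0],[0.4,0,0,0,0],[0.4,0,0,0,0],[0.4,0,0,0,0],[0.4,0,0,0,0]]'
python3 - <<'E'
from h import *
st()
E
```

```text
time: 17.55
tool_pos: [565.4, -271.3, 23.0]
tcp_rot: [-180.0, -0.0, -43.1]
ft_force: [-0.8, 0.2, 2.3]
finger_gap: 55.0
u,w -61.5 0.3 z 23.0 f strip [0.7 0.4 2.3] gap 55.0 rot [-180.    -0.   -43.1] t 17.55
time: 18.15
tool_pos: [565.4, -271.3, 19.8]
tcp_rot: [-180.0, -0.0, -43.1]
ft_force: [-0.8, -0.3, 4.5]
finger_gap: 54.7
u,w -61.5 0.3 z 19.8 f strip [0.4 0.8 4.5] gap 54.7 rot [-180.    -0.   -43.1] t 18.15
```

The foot is on the strip with about 7 N normal force. I'll press 0.8 mm more and start the stroke. Along-strip is the tool's −x.

```bash
python3 -m pendant '[[0.4,0,0,0.8,0],[0.4,0,0,0,0],[0.4,-1,0,0,0],[0.4,-2,0,0,0],[0.4,-3,0,0,0],[0.4,-4,0,0,0],[0.4,-4,0,0,0],[0.4,-4,0,0,0],[0.4,-4,0,0,0],[0.4,-4,0,0,0]]'
python3 - <<'E'
from h import *
st()
E
```

```text
time: 19.15
tool_pos: [546.0, -253.2, 18.9]
tcp_rot: [-180.0, -0.0, -43.1]
ft_force: [3.3, -3.1, 3.8]
finger_gap: 54.9
u,w -35.0 0.4 z 18.9 f strip [-4.5  0.   3.8] gap 54.9 rot [-180.    -0.   -43.1] t 19.15
```

```bash
python3 -m pendant '[[0.4,-4,0,0,0],[0.4,-4,0,0,0],[0.4,-4,0,0,0],[0.4,-4,0,0,0],[0.4,-4,0,0,0],[0.4,-4,0,0,0],[0.4,-4,0,0,0],[0.4,-4,0,0,0],[0.4,-4,0,0,0],[0.4,-4,0,0,0]]'
python3 - <<'E'
from h import *
st()
E
```

```text
time: 20.15
tool_pos: [516.8, -225.8, 18.8]
tcp_rot: [180.0, -0.0, -43.1]
ft_force: [2.7, -2.7, 5.8]
finger_gap: 55.3
u,w 5.0 0.4 z 18.8 f strip [-3.8  0.1  5.8] gap 55.3 rot [180.   -0.  -43.1] t 20.15
```

```bash
python3 -m pendant '[[0.4,-4,0,0,0],[0.4,-4,0,0,0],[0.4,-4,0,0,0],[0.4,-4,0,0,0],[0.4,-4,0,0,0],[0.4,-4,0,0,0],[0.4,-4,0,0,0],[0.4,-4,0,0,0],[0.4,-4,0,0,0],[0.4,-4,0,0,0]]'
python3 -m pendant '[[0.4,-4,0,0,0],[0.4,-4,0,0,0],[0.4,-4,0,0,0],[0.4,-2,0,0,0],[0.4,0,0,0,0],[0.4,0,0,0,0],[0.4,0,0,0,0]]'
python3 - <<'E'
from h import *
st()
E
```

```text
time: 21.15
tool_pos: [487.6, -198.5, 18.8]
tcp_rot: [180.0, -0.0, -43.1]
ft_force: [2.7, -2.6, 5.2]
finger_gap: 54.9
time: 21.85
tool_pos: [477.0, -188.7, 18.5]
tcp_rot: [180.0, 0.1, -43.1]
ft_force: [1.2, -1.2, 5.2]
finger_gap: 55.2
u,w 59.4 0.4 z 18.5 f strip [-1.7  0.   5.2] gap 55.2 rot [ 1.80e+02  1.00e-01 -4.31e+01] t 21.85
```

```bash
python3 -m pendant '[[0.4,0,0,-1.5,0],[0.4,0,0,-1.5,0],[0.4,0,0,-1.2,0],[0.4,0,0,0,0],[0.4,0,0,0,0],[0.4,0,0,0,0]]'
python3 - <<'E'
from h import *
st()
E
```

```text
time: 22.45
tool_pos: [477.0, -188.7, 22.6]
tcp_rot: [180.0, 0.1, -43.1]
ft_force: [0.9, 1.5, 2.2]
finger_gap: 55.2
u,w 59.4 0.4 z 22.6 f strip [ 0.4 -1.7  2.2] gap 55.2 rot [ 1.80e+02  1.00e-01 -4.31e+01] t 22.45
```

```bash
python3 -m pendant '[[0.4,0,0,-0.6,0],[0.4,0,0,0,0],[0.4,0,0,0,0],[0.4,0,0,0,0]]'
python3 - <<'E'
from h import *
st()
E
```

```text
time: 22.85
tool_pos: [477.1, -188.8, 23.3]
tcp_rot: [180.0, 0.1, -43.1]
ft_force: [-1.5, 1.9, 2.3]
finger_gap: 55.5
u,w 59.3 0.5 z 23.3 f strip [ 2.4 -0.4  2.3] gap 55.5 rot [ 1.80e+02  1.00e-01 -4.31e+01] t 22.85
```

```bash
python3 -m pendant '[[0.4,0,0,-0.4,0],[0.4,0,0,0,0],[0.7,0,0,0,0],[0.8,0,0,0,0],[0.85,0,0,0,0],[0.85,0,0,0,0],[0.85,0,0,0,0],[0.85,0,0,0,0]]'
python3 -m pendant '[[0.85,0,0,-5,0],[0.85,0,0,-15,0],[0.85,0,0,-25,0],[0.85,0,0,-40,0],[0.85,0,0,-40,0],[0.85,0,0,-40,0],[0.85,0,0,0,0],[0.85,0,0,0,0]]'
python3 - <<'E'
from h import *
st()
for n in("side","top"):
    b,d=optics.snapshot(n); W=cloud(n,d); L=W-S; u=L@X; w=L@Y; z=W[...,2]
    m=(z>57)&(z<69)&(abs(u-60)<40)&(abs(w)<19.5); print(n,m.sum(),"topface",m.sum()>5 and (rect(np.c_[u[m],w[m]]),np.median(z[m]).round(1)))
    c=proj(n,[490,-200,30])[0].astype(int); 
    if n=="side": cv2.imwrite("pics/s4.png",cv2.resize(b[c[1]-75:c[1]+75,c[0]-100:c[0]+100],(800,600),interpolation=cv2.INTER_CUBIC))
    x,y=W[...,0],W[...,1]
    if n=="top":
      for q,cx,cy in(("vase",410,55),("candle",550,60),("pen",724,54),("mug",508,460)):
        m=(abs(x-cx)<60)&(abs(y-cy)<60)&(z>8); P=W[m]; print(q,P.min(0).round(),P.max(0).round())
E
```

```text
time: 23.65
tool_pos: [477.6, -189.2, 24.0]
tcp_rot: [180.0, -0.0, -43.1]
ft_force: [0.6, 1.3, -0.1]
finger_gap: 72.8
time: 24.45
tool_pos: [478.7, -189.7, 191.8]
tcp_rot: [-179.9, -0.3, -43.1]
ft_force: [-0.5, 0.2, -0.2]
finger_gap: 72.3
u,w 57.5 0.0 z 191.8 f strip [ 0.5  0.2 -0.2] gap 72.3 rot [-179.9   -0.3  -43.1] t 24.45
side 539 topface ((array([58.3,  1.9]), array([34.5, 56.4]), 0.4), np.float64(63.5))
top 643 topface ((array([59. ,  0.7]), array([33.7, 55.8]), 1.0), np.float64(62.2))
vase [375.  16.  49.] [434.  77. 188.]
candle [528.  23.   8.] [590.  85. 192.]
pen [694.  21.   8.] [756.  82. 170.]
mug [472. 401.   8.] [562. 489.  93.]
```

View pics/s4.png

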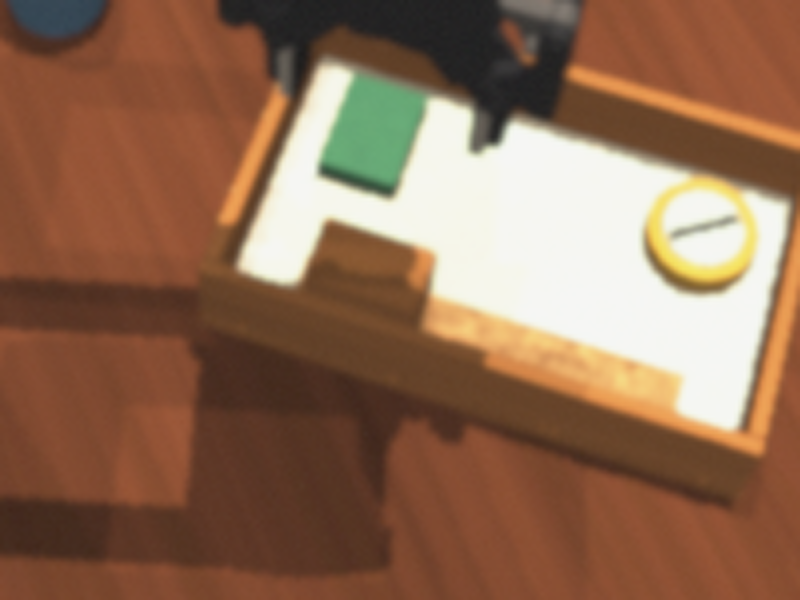

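The picture shows the block at (370,280) standing square on the strip at the book end, with the gripper clear above it. The bystanders have not moved, so I'm handing in.

```bash
python3 -c "
from bench import hand_in
print(hand_in())"
```

```text
the job is handed in; nothing more can be done
None
```

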